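# Stop the tube roller mixer with its long bar switch

## Robot

A 6-joint arm with a two-finger parallel gripper is mounted at the origin on the work surface. World frame = base frame: x ahead of the robot, y to its left, z up, the work surface at z = 0. Lengths are in m, angles in rad, forces in N, time in s.
With the tool pointing down it reaches from about 0.25 to 0.775 m from the base axis. Payload 4 kg.
Tool frame: the origin (TCP) lies at the very end of the fingers, on their centre line; the grasp point (between the pads) lies 19 mm behind it; z points along the fingers, y is the direction in which the jaws open and shut (so a half turn about z gives the same grasp; the last joint's range is limited). The gripper opens to 94 mm and grips with 3 to 60 N. Pads are 16 mm wide; open, the fingers measure 119 mm over their backs; the gripper's body (75 mm by 177 mm) begins 78 mm behind the grasp point.
Start: joints at [-1.337, 0.087, 1.371, -0, 1.684, -0.103], TCP at [0.182, -0.519, 0.206] pointing down, gripper open.
Joint ranges: [-3.1, 3.1], [-0.76, 2.03], [0.27, 2.55], [-1.08, 4.22], [0.17, 2.65], [-2.57, 2.57]. Speed limits (rad/s): [2.79, 2.79, 3.14, 3.14, 3.14, 3.14].

## Interface

Orientations are given as [roll, pitch, yaw] about the fixed x, y, z axes, in that order (R = Rz(yaw) Ry(pitch) Rx(roll)).
In Python, from bench import robot, snapshot, models gives the robot as it stands.
- The arm moves only by the tool arm_command, never from a script. Its argument "commands" is text: rows parted by semicolons, each of 7 numbers parted by spaces: the shift along the tool's x, y, z in mm, then the turn, a rotation vector about the tool's x, y, z in degrees, then the opening, from 0 (shut) to 1 (fully open). In form: tx ty tz rx ry rz hand; .... A call has 1 to 12 rows; each row shifts and turns the pose as measured when the row begins, along the tool's axes as they then stand; what a row does not reach is not made up. A row lasts 1/8 s, in which the tool goes at most 62.5 mm and 10.7 degrees, less where a joint would pass 70% of its speed; a pose out of reach is approached as far as the arm can. A call is refused whole if a number of a shift passes 62.5 or a number of a turn 10.7, either way. A call with a gripper value outside its range is refused whole. The fingers move at their own pace and stop on an object; the grip force is fixed at half the most. Time passes only in rows, so rows that do not move let the fingers close. It gives the time, the measured TCP pose, the force and the opening at its end, in the units of the state.
- robot.get_obs(): the state, without advancing time (a new reading comes with each control period).
- snapshot(name): name is "scene" or "top" or "wrist"; returns a dict with "img" (480x640x3 uint8, blue, green, red), "camera_matrix" (3x3 intrinsics, pixels), "origin" and "rotation" of the camera in the world. Camera axes: x right, y down, z forward; pixel columns grow to the right and rows downward; lengths in m; the calibration is good to about 2 mm. A picture is of the moment at which its call begins. There is no depth.
- robot.close_job(): hands the job in, once; it reports no verdict.
Trained networks look in a picture, given as the dict that the camera call returned (one of the last four; its "shot" number tells which), for a name from the list of things; names that differ only in an ending like _2 or _b are one class to them, and where a whole thing is asked for, a point or a joint stands for the part that bears it (a point fixed in the world has none). Each returns a list of dicts, best first, with "conf" (0 to 1); they miss things now and then, are a little off and sometimes report something else, mostly with a low value. They report only what shows in the picture. A call takes as long as a camera call.
- models.spot_in(query, picture): "bbox" ([left, top, width, height] as shares, 0 to 1, of the picture: columns of its width, rows of its height, round what is visible of it).
- models.tip_of(query, picture): "centre" ([column, row] as shares, 0 to 1, of the picture: columns of its width, rows of its height: a listed point, or the origin of a listed thing).
The state is a dict: "time": time; "joint_positions": joint angles; "qvel": joint speeds; "joint_torque": joint torques, N m; "tool_pos": TCP position; "ee_rot": TCP orientation; "wrist_force": force on the tool from outside, world axes, zero at the start; "wrist_torque": the same for the moment, N m; "width": finger opening in m.
Only numpy, scipy, OpenCV 4.12 (cv2) and the standard library are available. Lean on these libraries where they do the work, as an engineer would, in place of code of your own. Each camera call takes 0.05 s, during which the arm holds its last target. There are 200 camera calls.

## Task

Switch off the tube roller mixer: press the long bar along its front fully down until it lies level against its stop, pushing near the middle of its length so that both ends go down evenly, then let go; it stays down by itself. Leave the short paddle on the small block heater beside it alone.

Things in the scene. Friction and masses are not known exactly. Their poses are not given: they have to be found in the camera images.
- bar_mid (a point): Middle of the top face of the mixer's long grey bar (260 long along y, 42 wide, 9 thick, mm), 38 mm from its hinge edge by the rollers, 14 mm from its free edge facing the robot. x points to the hinge and rollers, z out of the top face. About 95 mm above the worktop when standing up, 82.5 mm when fully down. Rollers and loose tubes start 58 mm behind it and reach 105 mm high.
- bar_press (a joint): Angle by which the long bar is pressed, rad: 0 = standing up (tilted 0.35), 0.35 = fully down, level, at a hard stop. Needs about 8 N at bar_mid all the way (no spring) and stays where it is left. The mixer (fixed white housing 200 x 300 mm, 60 mm high, three black rollers) stands left or right of the heater, turned up to 0.3 rad.
- bar_twist (a joint): Sideways twist of the long bar, rad: 0 = both ends equally high, positive = its +y end higher. It springs back to 0 (8 N m per rad, stops at 0.09). A push off the middle of the length twists it: about 0.02 rad for 8 N at 20 mm off, more if pushed harder.
- paddle (a joint): Bystander: angle of the short grey paddle switch (60 x 36 mm) at the front of the block heater (fixed white housing 150 x 140 mm with an aluminium block with round holes), rad: 0 = standing up, 0.35 = down. Not to be pressed.

How it is judged:
By the outcome, as a careful person would: the job done as asked, in the order asked, and still so for the second after the job is handed in, with the robot touching nothing.
It also fails if it takes over 32 s, if anything falls off the work surface, if the arm or the gripper's body presses on something with over 40 N, if the wrist force passes 120 N, or if a joint passes its speed limit or range.

## Working session

There is one attempt and no reset: what is moved stays moved. The work goes in short steps, Python scripts to look and compute and a tool call to move; the robot and the scene stay as the last step left them, time stands still between calls to the robot, and variables do not carry over. Pictures are saved under pics/ and viewed, about 8 in all and at most 12, crops included, and the job is handed in when it is done.

Besides the shell and the picture viewer there is one more tool, called after "Request:" as name(argument=value, ...) on one line, values as JSON. arm_command: Moves the arm, as the interface text tells. Its arguments: {"type":"object","properties":{"commands":{"type":"string"}},"required":["commands"]}

```bash
mkdir -p pics
cat > h.py <<'E'
import numpy as np, cv2
from bench import robot, snapshot, models
def ray(s,c):
    p=np.array([c[0]*640,c[1]*480,1.]); d=np.array(s["rotation"])@np.linalg.inv(np.array(s["camera_matrix"]))@p
    return np.array(s["origin"]),d/np.linalg.norm(d)
def atz(s,c,z):
    o,d=ray(s,c); return o+d*(z-o[2])/d[2]
def px(s,P):
    q=np.array(s["camera_matrix"])@(np.array(s["rotation"]).T@(np.array(P)-s["origin"])); return q[:2]/q[2]
E
python3 - <<'E'
from h import *
o=robot.get_obs(); print(o)
R=[]
for n in ["scene","top"]:
    s=snapshot(n); cv2.imwrite(f"pics/{n}1.png",s["img"]); print(n,np.round(s["origin"],3))
    t=models.tip_of("bar_mid",s); print(t, models.spot_in("bar_mid",s), models.spot_in("paddle",s))
    if t: print(atz(s,t[0]["centre"],.095)); R.append(ray(s,t[0]["centre"]))
if len(R)==2:
    A=sum(np.eye(3)-np.outer(d,d) for _,d in R); b=sum((np.eye(3)-np.outer(d,d))@o for o,d in R); print(np.linalg.solve(A,b))
E
```

```text
{'time': 0.0, 'joint_positions': array([-1.33709692e+00,  8.79529061e-02,  1.37224426e+00,  1.67244168e-05,
        1.68359711e+00, -1.03104517e-01]), 'qvel': array([ 2.35733020e-05,  1.08535941e-03, -1.77478303e-03,  1.24381240e-03,
       -5.67533783e-04,  7.30531778e-04]), 'joint_torque': array([ 4.87512661e-04, -3.40184534e+01, -3.02424896e+01,  7.16604455e-02,
        3.29980475e-02, -1.78674113e-04]), 'tool_pos': array([ 0.18163112, -0.51856362,  0.2043104 ]), 'ee_rot': array([-3.13940444e+00, -2.43128797e-04,  3.36805521e-01]), 'wrist_force': array([-0.24328415,  0.35474697, -0.13815977]), 'wrist_torque': array([-0.04525738,  0.020182  ,  0.02573157]), 'width': 0.09400780928681338}
scene [0.846 0.311 0.7  ]
[{'centre': [0.6939, 0.829], 'conf': 0.63}] [{'bbox': [0.568, 0.6375, 0.2417, 0.3606], 'conf': 0.59}] [{'bbox': [0.3861, 0.3398, 0.0648, 0.0854], 'conf': 0.91}]Traceback (most recent call last):
  File "<stdin>", line 7, in <module>
  File "h.py", line 7, in atz
    o,d=ray(s,c); return o+d*(z-o[2])/d[2]
                                      ~^^^
IndexError: invalid index to scalar variable.
```

View pics/scene1.png

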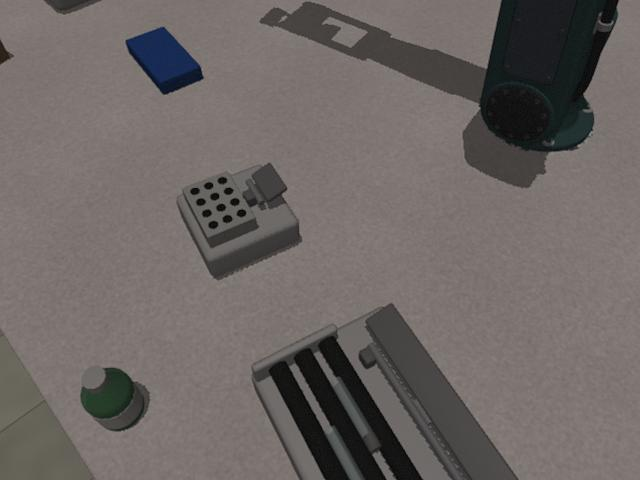

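The scene picture shows the mixer at the bottom right. Its long bar runs from about (385,315) out of frame at (500,480), and the heater's paddle is near (268,182). The script failed because `rotation` isn't a matrix, so I'll check its form.

Run:
```python
from h import *
for n in ["scene","top"]:
    s=snapshot(n); cv2.imwrite(f"pics/{n}1.png",s["img"]); print(n,s["origin"],s["rotation"],s["camera_matrix"])
    print(models.tip_of("bar_mid",s), models.spot_in("bar_mid",s), models.spot_in("paddle",s))
```

```text
scene [0.84594076 0.31134214 0.7004761 ] [-2.51320300e+00 -2.07577799e-03  2.39489073e+00] [[539.71998725   0.         322.90730236]
 [  0.         539.71998725 235.13281646]
 [  0.           0.           1.        ]]
[{'centre': [0.6923, 0.8283], 'conf': 0.63}] [{'bbox': [0.567, 0.6346, 0.2448, 0.3631], 'conf': 0.9}] [{'bbox': [0.3859, 0.341, 0.0636, 0.0865], 'conf': 0.92}]
top [ 0.50858513 -0.00388329  1.02314125] [-3.09078721 -0.02739473 -1.58159395] [[519.45765313   0.         320.09079322]
 [  0.         519.45765313 247.87133531]
 [  0.           0.           1.        ]]
[{'centre': [0.2566, 0.4685], 'conf': 0.88}] [{'bbox': [0.1462, 0.4065, 0.2242, 0.115], 'conf': 0.89}] [{'bbox': [0.5713, 0.5012, 0.0575, 0.0642], 'conf': 0.82}]
```

View pics/top1.png

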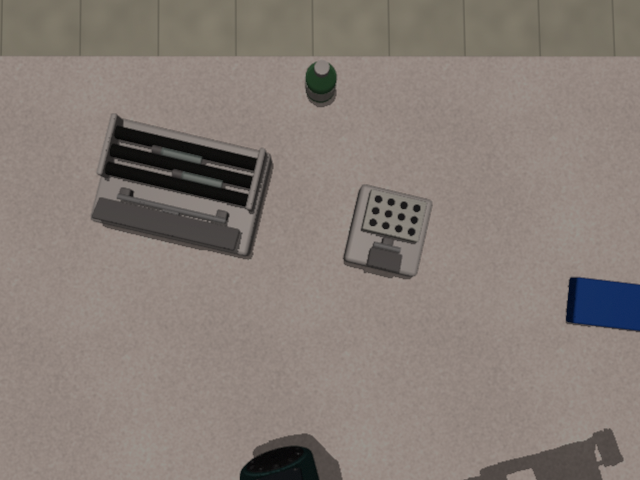

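Top view: the bar is the grey strip with corners at about (98,198), (241,230), (237,250) and (93,219). The heater paddle is at (385,258), well to the right. `rotation` turns out to be roll, pitch, yaw.

```bash
cat > h.py <<'E'
import numpy as np, cv2
from scipy.spatial.transform import Rotation as Ro
from bench import robot, snapshot, models
def ray(s,p):
    d=Ro.from_euler('xyz',s["rotation"]).as_matrix()@np.linalg.inv(s["camera_matrix"])@[p[0],p[1],1.]
    return np.array(s["origin"]),d/np.linalg.norm(d)
def atz(s,p,z):
    o,d=ray(s,p); return o+d*(z-o[2])/d[2]
def tip(s,n="bar_mid"):
    t=models.tip_of(n,s); return np.array(t[0]["centre"])*[640,480] if t else None
def px(s,P):
    q=np.array(s["camera_matrix"])@(Ro.from_euler('xyz',s["rotation"]).as_matrix().T@(np.array(P)-s["origin"])); return q[:2]/q[2]
E
python3 - <<'E'
from h import *
R=[];
for n in ["scene","top"]:
    s=snapshot(n); p=tip(s); print(n,p,atz(s,p,.095)); R.append(ray(s,p))
A=sum(np.eye(3)-np.outer(d,d) for _,d in R); b=sum((np.eye(3)-np.outer(d,d))@o for o,d in R); print("tri",np.linalg.solve(A,b))
cv2.imwrite("pics/topc.png",cv2.resize(s["img"][170:270,80:280],None,fx=4,fy=4,interpolation=cv2.INTER_CUBIC))
print([atz(s,q,z).round(4) for q,z in [((98,198),.08),((241,230),.08),((237,250),.1),((93,219),.1)]])
E
```

```text
scene [439.808 397.776] [0.60381531 0.24745028 0.095     ]
top [164.608 226.32 ] [0.5965073  0.24643763 0.095     ]
tri [0.59852114 0.24773734 0.08470054]
[array([0.6502, 0.3701, 0.08  ]), array([0.5901, 0.1129, 0.08  ]), array([0.5529, 0.1176, 0.1   ]), array([0.61  , 0.3705, 0.1   ])]
```

View pics/topc.png

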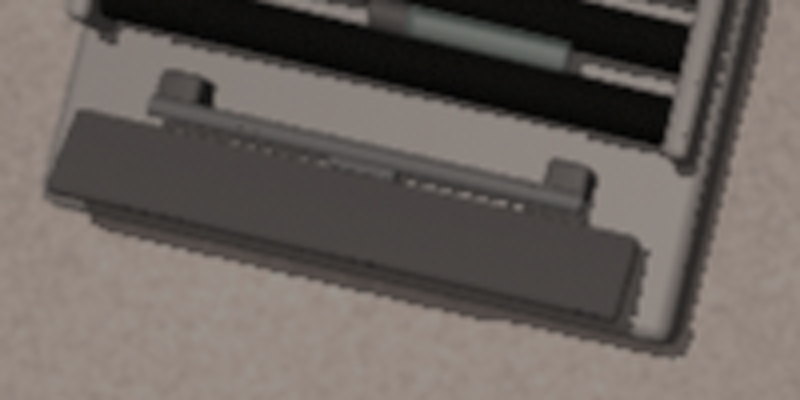

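Crop of the top view: the bar's top face has crop corners (80,112), (637,237), (615,322) and (48,192). I'll work out its middle and yaw from these.

Run:
```python
from h import *
s=snapshot("top")
c=[((80,112),.0854),((637,237),.0854),((615,322),.0998),((48,192),.0998)]
P=np.array([atz(s,(80+u/4,170+v/4),z) for (u,v),z in c]); print(P.round(4))
e=[P[0]-P[1],P[3]-P[2]]; print([np.linalg.norm(x) for x in e],[np.arctan2(-x[0],x[1]) for x in e])
yaw=np.mean([np.arctan2(-x[0],x[1]) for x in e]); X=np.array([np.cos(yaw),np.sin(yaw)])
print(np.linalg.norm(P[0]-P[3]),np.linalg.norm(P[1]-P[2]))
free=(P[2]+P[3])/2; hin=(P[0]+P[1])/2
m=free+(hin-free)/3; print("mid",m, yaw)
s2=snapshot("scene"); print(px(s2,m),tip(s2), px(s,m),tip(s))
```

```text
[[0.6494 0.3644 0.0854]
 [0.591  0.1154 0.0854]
 [0.5521 0.1234 0.0998]
 [0.6118 0.3723 0.0998]]
[np.float64(0.2557247301843538), np.float64(0.255988342946315)] [np.float64(-0.23041196943725478), np.float64(-0.23570170199507845)]
0.04101623821719426 0.042292606916856795
mid [0.5946992  0.24520431 0.095     ] -0.23305683571616662
[443.44012342 391.03689262] [441.216 397.392] [165.30246328 227.3272971 ] [160.896 225.12 ]
```

Best estimate: bar middle at (0.596, 0.246, 0.095), yaw −0.233. The scene and top views agree to a few mm. I'll turn the tool first, close the fingers and travel across at z ≈ 0.2.

Request:
arm_command(commands="0 0 0 0 0 10.7 0; 0 0 0 0 0 10.7 0; 0 0 0 0 0 10.7 0; 16 -58 0 0 0 0 0; 16 -58 0 0 0 0 0; 16 -58 0 0 0 0 0; 16 -58 0 0 0 0 0; 16 -58 0 0 0 0 0; 16 -58 0 0 0 0 0; 16 -58 0 0 0 0 0")

```text
time: 2.25
tool_pos: [0.3892, -0.1432, 0.2054]
ee_rot: [3.142, -0.005, -0.243]
wrist_force: [-0.1, -0.6, 0.1]
width: 0.0007
```

Request:
arm_command(commands="13 -53 0 0 0 0 0; 13 -53 0 0 0 0 0; 13 -53 0 0 0 0 0; 13 -53 0 0 0 0 0; 13 -53 0 0 0 0 0; 13 -53 0 0 0 0 0; 13 -53 0 0 0 0 0; 13 -53 0 0 0 0 0")

```text
time: 3.25
tool_pos: [0.597, 0.2585, 0.2081]
ee_rot: [3.141, -0.012, -0.24]
wrist_force: [0.6, -0.1, 1.1]
width: 0.0007
```

```bash
cat > chk.py <<'E'
from h import *
import sys
o=robot.get_obs(); r=Ro.from_euler('xyz',o["ee_rot"])
t=np.array([.596,.246,float(sys.argv[1])])
print(o["time"],o["tool_pos"].round(4),o["ee_rot"].round(3),o["wrist_force"].round(1))
print("shift mm",(r.inv().apply(t-o["tool_pos"])*1000).round(1))
e=(r.inv()*Ro.from_euler('xyz',[np.pi,0,-.233])).as_rotvec(degrees=True); print("turn",e.round(2))
E
python3 chk.py .13
python3 - <<'E'
from h import *
s=snapshot("wrist"); cv2.imwrite("pics/w1.png",s["img"]); p=tip(s); print(p, p is not None and atz(s,p,.095), px(s,[.596,.246,.095]), px(s,robot.get_obs()["tool_pos"]))
E
```

```text
3.25 [0.597  0.2585 0.2081] [ 3.141 -0.012 -0.24 ] [ 0.6 -0.1  1.1]
shift mm [ 1.  12.3 78.1]
turn [ 0.04 -0.69 -0.41]
[329.92  237.216] [0.59691547 0.24548935 0.095     ] [329.56811058 238.42452593] [310.052185   288.15455371]
```

View pics/w1.png

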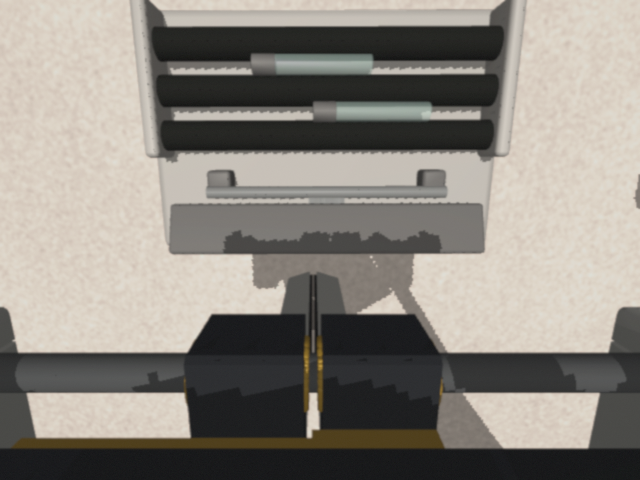

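The wrist view puts the bar at columns 170–484, rows 205–252, with its middle at about (329,238). That agrees with my estimate to about 1 mm. Next I'll correct sideways and come down to z ≈ 0.115.

Request:
arm_command(commands="1 12 20 0 -0.7 -0.4 0; 0 0 40 0 0 0 0; 0 0 20 0 0 0 0; 0 0 10 0 0 0 0; 0 0 0 0 0 0 0")

```text
time: 3.98
tool_pos: [0.5949, 0.2472, 0.1134]
ee_rot: [3.14, 0.003, -0.228]
wrist_force: [-0.3, 0.7, 0.8]
width: 0.0004
```

```bash
python3 chk.py .11
```

```text
3.975 [0.5949 0.2472 0.1134] [ 3.14e+00  3.00e-03 -2.28e-01] [-0.3  0.7  0.8]
shift mm [1.4 0.9 3.4]
turn [0.11 0.17 0.3 ]
```

Request:
arm_command(commands="1 1 5 0 0 0 0; 0 0 5 0 0 0 0; 0 0 5 0 0 0 0; 0 0 5 0 0 0 0")

```text
time: 4.47
tool_pos: [0.5976, 0.2462, 0.0966]
ee_rot: [-3.14, -0.003, -0.228]
wrist_force: [-2.8, -0.2, 7.2]
width: 0.0004
```

```bash
python3 chk.py .0825
```

```text
4.475 [0.5976 0.2462 0.0966] [-3.14e+00 -3.00e-03 -2.28e-01] [-2.8 -0.2  7.2]
shift mm [-1.5  0.6 14.1]
turn [-0.09 -0.17  0.28]
```

Contact is at 7 N, where expected. I'll keep pressing.

Request:
arm_command(commands="-1 0 4 0 0 0 0; 0 0 4 0 0 0 0; 0 0 4 0 0 0 0; 0 0 4 0 0 0 0")

```text
time: 4.97
tool_pos: [0.5959, 0.2471, 0.0876]
ee_rot: [-3.138, -0.004, -0.227]
wrist_force: [-4.0, -1.7, 7.1]
width: 0.0006
```

```bash
python3 chk.py .0825
```

```text
4.975 [0.5959 0.2471 0.0876] [-3.138 -0.004 -0.227] [-4.  -1.7  7.1]
shift mm [0.4 1.1 5.1]
turn [-0.19 -0.25  0.34]
```

Request:
arm_command(commands="0 1 4 0 0 0 0; 0 0 4 0 0 0 0; 0 0 4 0 0 0 0")

```text
time: 5.35
tool_pos: [0.595, 0.2474, 0.0821]
ee_rot: [-3.136, -0.006, -0.226]
wrist_force: [-6.3, -2.1, 13.7]
width: 0.0007
```

Request:
arm_command(commands="0 0 4 0 0 0 0; 0 0 5 0 0 0 0")

```text
time: 5.6
tool_pos: [0.595, 0.2474, 0.0818]
ee_rot: [-3.135, -0.009, -0.225]
wrist_force: [-7.3, -3.8, 18.5]
width: 0.0002
```

It is at the hard stop: the force rises and z no longer changes. I'll lift off and look.

Request:
arm_command(commands="0 0 -10 0 0 0 0; 0 0 -40 0 0 0 0; 0 0 -50 0 0 0 0; 0 0 -20 0 0 0 0; 0 0 0 0 0 0 0")

```text
time: 6.22
tool_pos: [0.5938, 0.2473, 0.2058]
ee_rot: [-3.134, -0.01, -0.225]
wrist_force: [-0.1, 0.4, 0.0]
width: 0.0008
```

Run:
```python
from h import *
o=robot.get_obs(); print(o["tool_pos"],o["wrist_force"])
s=snapshot("wrist"); cv2.imwrite("pics/w2.png",s["img"]); p=tip(s); print(p,[atz(s,p,z) for z in(.0825,.095)])
# predicted top-face corners for down / up
yaw=-.233; X=np.array([np.cos(yaw),np.sin(yaw),0]);Y=np.array([-np.sin(yaw),np.cos(yaw),0]);Z=np.array([0,0,1.])
M=np.array([.596,.246,.095]); H=M+(X*np.cos(.35)-Z*np.sin(.35))*.038-0.0*Z
n=np.array(X*np.sin(.35)+Z*np.cos(.35))
for name,a in(("up",.35),("down",0.)):
    # hinge taken at top-face line
    m=H-(X*np.cos(a)-Z*np.sin(a))*.038; u=X*np.cos(a)-Z*np.sin(a)
    print(name,m.round(4),[px(s,m+u*dx+Y*dy).round(0) for dx,dy in((-.014,.13),(-.014,-.13),(.028,.13),(.028,-.13))])
s=snapshot("scene"); cv2.imwrite("pics/s2.png",s["img"]); p=tip(s); print(p)
```

```text
[0.59375946 0.24725197 0.20575063] [-0.11830406  0.40453015  0.00731614]
[315.584 235.92 ] [array([0.59542861, 0.24691255, 0.0825    ]), array([0.59804202, 0.24630189, 0.095     ])]
up [0.596 0.246 0.095] [array([156., 254.]), array([478., 257.]), array([159., 203.]), array([476., 206.])]
down [0.5938 0.2465 0.082 ] [array([165., 252.]), array([469., 255.]), array([161., 203.]), array([474., 206.])]
[442.816 400.512]
```

View pics/w2.png

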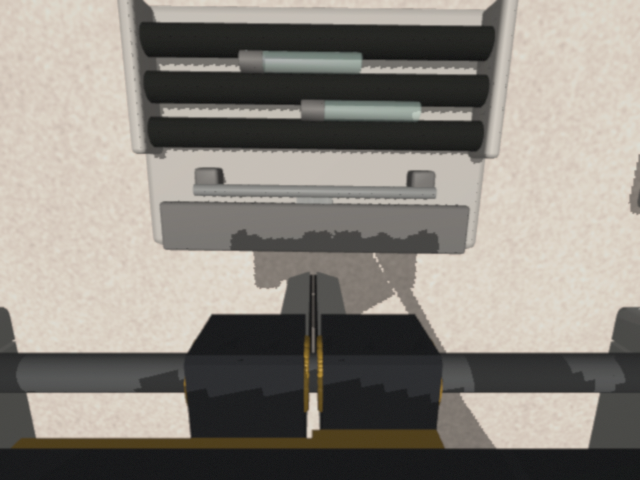

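View pics/s2.png

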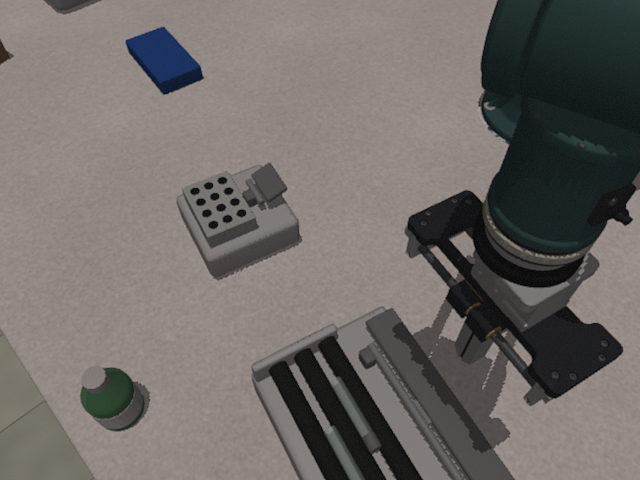

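Wrist view after the press: the bar's front edge spans columns about 163–467, matching the "down" prediction (165–469) and not "up" (156–478). The edge is even end to end, with row 250 on both sides apart from the camera's slight roll. The scene view shows the paddle still standing at (268,182), and the arm is clear.

```bash
python3 -c "
from bench import robot
print(robot.close_job())"
```

```text
the job is handed in; nothing more can be done
None
```

I pressed the mixer's long bar down to its stop near the middle of its length, lifted the arm off, and handed the job in at about 6.5 s of the 32 s allowed.

- **Press:** I pushed with closed fingers within about 2 mm of the bar's middle. It took about 7 N on the way down. At the stop the height stayed at about 82 mm while the force rose to 18.5 N.
- **Bar position:** After I let go, the wrist picture matched the predicted fully-down outline to about 2 pixels. Both ends looked level.
- **Clear of everything:** The final wrist force was about 0 N with the tool about 120 mm above the bar. The paddle still stands up and was never touched.
- **Disagreement:** Before the press, the scene camera's estimate of the bar middle was about 7 mm off in x from the other two views, because the bar was cut off at the picture edge. The top and wrist cameras agreed to about 1 mm, so I used those.

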